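Shut the feed canister, then hold up a seed ball with the tongs

ROBOT

A 6-joint arm with a two-finger parallel gripper is mounted at the origin on the work surface. World frame = base frame: x ahead of the robot, y to its left, z up, the work surface at z = 0. Lengths are in m, angles in rad, forces in N, time in s.
With the tool pointing down it reaches from about 0.4 to 0.825 m from the base axis. Payload 7 kg.
Tool frame: the origin (TCP) lies on the mounting face of the last link; the fingertips stand 178 mm ahead of it and the grasp point (between the pads) lies 159 mm ahead of it; z points along the fingers, y is the direction in which the jaws open and shut (so a half turn about z gives the same grasp; the last joint's range is limited). The gripper opens to 88 mm and grips with 3 to 60 N. Pads are 19 mm wide; open, the fingers measure 130 mm over their backs; the gripper's body (78 mm by 193 mm) begins 47 mm behind the grasp point.
Start: joints at [1.553, 0.359, 0.012, 0, -1.224, -0.288], TCP at [0.203, 0.644, 0.405] pointing down, gripper open.
Joint ranges: [-3.07, 3.07], [-1.43, 2.12], [-1.02, 1.25], [-3.03, 1.67], [-3.05, -0], [-3.03, 3.03]. Speed limits (rad/s): [2.39, 2.39, 3.01, 3.14, 3.14, 3.14].

INTERFACE

Orientations are given as [roll, pitch, yaw] about the fixed x, y, z axes, in that order (R = Rz(yaw) Ry(pitch) Rx(roll)).
In Python, from station import * gives the robot as it stands.
- The arm moves only by the tool arm_command, never from a script. Its argument "targets" is a list of rows, each a list of 3 entries, a list of its own where there are three numbers: the turn, a rotation vector about the world's x, y, z in rad, then the shift along the world's x, y, z in mm, then the closure, from 0 (fully open) to 1 (shut). In form: [[[wx, wy, wz], [tx, ty, tz], fingers], ...]. A call has 1 to 8 rows; each row shifts and turns the commanded pose from where the row before left it; what a row does not reach is not made up. A row lasts 1/10 s, in which the tool goes at most 50 mm and 8.59 degrees, less where a joint would pass 70% of its speed; a pose out of reach is approached as far as the arm can. A call with a gripper value outside its range is refused whole. The fingers move at their own pace and stop on an object; "squeeze" is the grip in N (left out, the last holds). Time passes only in rows, so rows that do not move let the fingers close. It gives the time, the measured TCP pose, the force and the opening at its end, in the units of the state.
- get_state(): the state, without advancing time (a new reading comes with each control period).
- grab_frame(name): name is "side" or "top"; returns (picture, depth): 420x560x3 uint8, red, green, blue; 420x560 float32, m along the optical axis (not along the pixel's ray), 0 where there is no reading.
- camera_params(name): a dict with "mtx" (3x3 intrinsics, pixels), "k1" (the pictures are not rectified: a ray, as slopes to the right and down, at radius r is drawn at 1 + k1 r^2 times it, then the intrinsics apply), "eye" and "orientation" of the camera in the world. Camera axes: x right, y down, z forward; pixel columns grow to the right and rows downward; lengths in m; the calibration is good to about 2 mm. A picture is of the moment at which its call begins. camera_params takes no time and is no camera call.
- job_done(): hands the job in, once; it reports no verdict.
The state is a dict: "t": time; "q": joint angles; "qd": joint speeds; "joint_efforts": joint torques, N m; "eef_pos": TCP position; "ee_rot": TCP orientation; "force": force on the tool from outside, world axes, zero at the start; "moment": the same for the moment, N m; "width": finger opening in m.
Only numpy, scipy, OpenCV 4.12 (cv2) and the standard library are available. Lean on these libraries where they do the work, as an engineer would, in place of code of your own. Each camera call takes 0.05 s, during which the arm holds its last target.

TASK

To give the birds their breakfast, first turn the lock collar on the aluminium feed canister clockwise until its pointer stands at the raised mark, so that mice stay out. Then take the spring tongs, close them on the seed ball in the wooden cup without touching it with the gripper, lift it well clear, about 10 cm up from its cup, and finish while still holding it there in the tongs. Leave the other things on the shelf where they are.

Things in the scene. Friction and masses are not known exactly. Their poses are not given: they have to be found in the camera images.
- canister: Aluminium feed canister, 72 mm across, fixed to the shelf by a square steel foot plate (84 mm, 4 mm thick). Origin at the centre of its underside, on the shelf. Flat shoulder at 90 mm height; a fixed neck with lid, 42 mm across, rises from it to 117 mm. The locked mark lies along its +x. The canister and the cup may have changed sides.
- lock_mark (a point): Top outer end of the locked mark: a raised dark bar, 9 x 4 x 5 mm, on the canister's shoulder, 27 to 36 mm from the axis.
- collar (a joint): Turning of the black lock collar about the canister's vertical axis, rad; grows clockwise seen from above. The pointer stands (1.2 - value) counter-clockwise of the canister's +x: at 1.2 it is on the mark. Starts at 0 to 0.3, hard stop at 1.25. Light friction (0.1 N m); stays where it is left.
- collar_grip (a point): Point on the collar's axis, 107 mm above the shelf, midway up its ears. The collar is a black plastic ring, 53 mm across, 16 mm high, 6 mm above the shoulder, captive. Two ears, a half turn apart, are its grip: flat end faces 60 mm apart, 20 mm wide, from 96 to 118 mm above the shelf.
- collar_pointer (a point): Outer end of the collar's pointer, 34.5 mm from the axis, 104 mm above the shelf; 4 mm wide, midway between the ears, at right angles to the line through them.
- tongs: Steel spring tongs, 245 mm long, flat on the shelf: two upright strips 24 mm high (22 off the flats), hinged at one end. Origin on the midline at the underside, under the middle of the grip flats (x = -35 to 35 mm); +x along the midline to the tips, z up. Hinge post (22 mm) at x = -100 mm, pull loop to -130 mm. Open, 63 mm wide outside at the origin. 130 g, centre of mass 14 mm behind the origin.
- tongs_tips (a point): Midway between the two tips, 100 mm ahead of the tongs' origin and 12 mm above the strips' underside: where the ball's centre belongs. Each tip is a shallow inward V hollow of two plates, 22 mm high, reaching to 117 mm ahead of the origin. At rest the hollows are about 80 mm apart and the tips 92 mm wide outside.
- tongs_left (a joint): Closing of each arm, rad; both move alike. 0 = open, 0.06 = flats parallel, 0.10 = closed on the 40 mm ball (43 mm wide outside at the origin), stop 0.15. Per 0.01 rad that width shrinks 2 mm and the gap at the tips 4 mm. A spring opens them, pushing each flat with 5 N when open, 8 N at 0.05, 11 N at 0.10: squeezed part way they can be carried in the fingers with the tips open.
- ball: Seed ball for birds: a hard brown ball with seeds in it, 40 mm across, about 45 g. Origin at its centre. It sits in the cup with its centre about 37 mm above the shelf.
- cup: Turned wooden cup, screwed to the shelf: a round foot 60 mm across and 5 mm high with a tube-like cup 36 mm across and 22 mm high on it. Origin at the centre of its underside. It cannot move.
- key: Bystander: grey plastic mailbox key, 64 x 24 x 6 mm, lying flat; origin at its underside.
- clothes_peg: Bystander: wooden clothes peg, 72 x 12 x 13 mm, lying along its x; origin at the centre of its underside.
- bell: Bystander: steel bicycle bell, 54 mm across, 40 mm high; origin at the centre of its underside.
- jar: Bystander: small glass jar with twist cap, 50 mm across, 62 mm high; origin at the centre of its underside.
- padlock: Bystander: brass padlock lying flat, 67 x 40 x 18 mm; origin at the underside of its body's centre.
- pot: Terracotta pot with dry soil, fixed to the shelf, 76 mm across, 65 mm high; origin at the centre of its underside.
Not all that is in view belongs to the job. There is more than one size of the ball; the job needs the largest.

How it is judged:
On the way, in this order (a step that is already met when the one before it is completed fails the run):
1. the collar is turned to its locked mark, the ball still in its cup (value of joint collar above 1.08 rad and distance of ball from where it was at the start of the episode below 0.015 m), for 0.2 s.
2. the ball is held up in the tongs, which the gripper holds (height (world z) of ball above 0.11 m and contact force between tongs and ball above 0.5 N and contact force between the fingers and tongs above 2 N and contact force between the fingers and ball below 0.2 N and z of ball in the frame of tongs between -0.004 and 0.028 m and x of ball in the frame of tongs between 0.075 and 0.125 m), for 0.2 s.
At the end, for the whole second after the job is handed in: Collar pointer within 0.12 rad of its mark; ball at rest, centre at least 110 mm above the shelf (73 mm up), between the tongs' tips (within 25 mm of their middle along the tongs, between the strips' edges), touched by the tongs, not the gripper; tongs in the fingers, off the shelf (all of step 2 and value of joint collar above 1.08 rad and linear speed of ball below 0.05 m/s and height (world z) of tongs above 0.05 m); the arm keeps its last pose, push and grip.
It fails at once if the gripper or arm touches the ball (contact force between any of the fingers, the arm and ball above 0.5 N).
It fails at once if a bystander is moved by more than 30 mm (distance of any of key, clothes_peg, bell, jar, padlock from where it was at the start of the episode above 0.03 m).
It also fails if it takes over 53 s, if anything falls off the work surface, if the arm or the gripper's body presses on something with over 40 N, if the wrist force passes 120 N, or if a joint passes its speed limit or range.

## Working session

There is one attempt and no reset: what is moved stays moved. The work goes in short steps, Python scripts to look and compute and a tool call to move; the robot and the scene stay as the last step left them, time stands still between calls to the robot, and variables do not carry over. Pictures are saved under pics/ and viewed, and the job is handed in when it is done.

Besides the shell and the picture viewer there is one more tool, called in YAML: its name, and indented under it one key for each argument. arm_command: Moves the arm, as the interface text tells. Its arguments: {"type":"object","properties":{"targets":{"type":"array"},"squeeze":{"type":"number"}},"required":["targets"]}

```bash
ls; mkdir -p pics; cat > h.py <<'E'
from station import *
import numpy as np, cv2
from scipy.spatial.transform import Rotation as R
def rot(o):
    o=np.array(o,float)
    if o.shape==(3,3): return o
    if o.shape==(4,): return R.from_quat(o).as_matrix()
    return R.from_euler('xyz',o).as_matrix()
def cloud(name,depth):
    p=camera_params(name); K=np.array(p['mtx']); k1=p['k1']
    h,w=depth.shape
    u,v=np.meshgrid(np.arange(w),np.arange(h))
    pts=np.stack([u,v],-1).reshape(-1,1,2).astype(np.float64)
    n=cv2.undistortPoints(pts,K,np.array([k1,0,0,0.]))
    n=n.reshape(h,w,2)
    c=np.dstack([n[...,0]*depth,n[...,1]*depth,depth])
    return c@rot(p['orientation']).T+np.array(p['eye'])
def save(name,im):
    cv2.imwrite('pics/'+name,cv2.cvtColor(im,cv2.COLOR_RGB2BGR))
E
python3 - <<'E'
from h import *
for n in ['top','side']:
    p=camera_params(n); print(n,p)
    im,d=grab_frame(n); save(n+'0.png',im); np.savez(n+'0.npz',im=im,d=d)
print(get_state())
E
```

```text
pics
top {'mtx': array([[388.48014479,   0.        , 276.28358004],
       [  0.        , 388.48014479, 209.50212777],
       [  0.        ,   0.        ,   1.        ]]), 'k1': -0.020693206816510653, 'eye': array([0.3731792 , 0.02443483, 1.08632495]), 'orientation': array([-2.93322692e+00,  1.04508010e-03, -1.42227782e+00])}
side {'mtx': array([[431.03330482,   0.        , 278.62653223],
       [  0.        , 431.03330482, 209.90284439],
       [  0.        ,   0.        ,   1.        ]]), 'k1': -0.10171069640738593, 'eye': array([0.42438027, 0.7596215 , 0.60645566]), 'orientation': array([-2.20231009, -0.01492107, -2.92621539])}
{'t': 0.1, 'q': array([ 1.55313290e+00,  3.59305621e-01,  1.11767160e-02, -3.10173779e-04,
       -1.22405854e+00, -2.88122210e-01]), 'qd': array([ 0.00078801, -0.00226524,  0.00085405,  0.00252757,  0.00112602,
        0.00114778]), 'joint_efforts': array([-1.68015456e-03, -5.84165668e+01,  2.93749827e+01,  7.01553360e+00,
        1.01190631e-02, -5.47756179e-05]), 'eef_pos': array([0.2031399 , 0.64354103, 0.40383353]), 'ee_rot': array([ 3.14017602e+00, -1.15744128e-04, -3.05891163e-01]), 'force': array([ 0.27794141, -0.52983093, -0.39920823]), 'moment': array([ 0.03521538,  0.03068276, -0.01188137]), 'width': 0.08793755722805224}
```

View pics/top0.png

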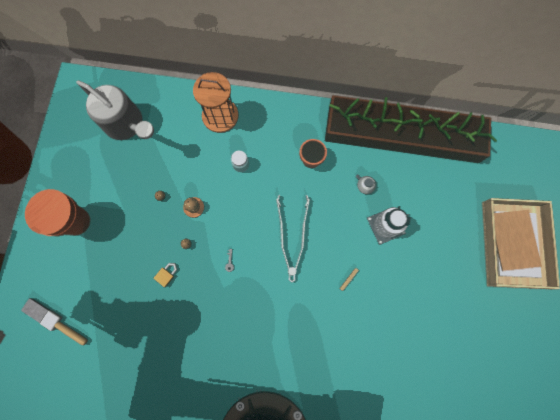

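View pics/side0.png

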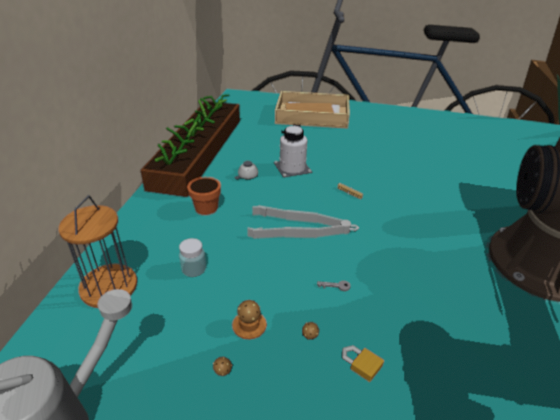

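The top view shows the tongs at (292,235) with the tips up, the ball and cup at (193,206), and the canister at (395,222). The jar is at (239,159), pot (313,152), bell (367,185), peg (350,279), key (231,260) and padlock (166,274). Small decoy balls lie at (160,196) and (186,243). Next I measure positions.

```bash
python3 - <<'E'
from h import *
for n in ['top','side']:
    z=np.load(n+'0.npz'); c=cloud(n,z['d']); np.save(n+'c.npy',c)
    im=z['im']
    m=z['d']>0
    tab=m&(abs(c[...,2])<.02)
    print(n,'table z',np.median(c[...,2][tab]))
z=np.load('top0.npz');c=np.load('topc.npy')
for nm,u,v in [('ball',193,204),('tongs hinge',292,271),('can',398,215),('jar',239,159),('pot',313,152),('bell',367,185),('peg',350,279),('key',231,260),('pad',166,274),('tipL',280,200),('tipR',308,200),('d1',160,196),('d2',186,243),('cage',213,85),('base',262,410)]:
    print(nm,c[v,u].round(3))
im=z['im']
for nm,(u0,u1,v0,v1) in dict(can=(355,435,185,265),tongs=(255,345,185,295),cup=(145,225,165,255)).items():
    save(f'top_{nm}.png',cv2.resize(im[v0:v1,u0:u1],None,fx=6,fy=6,interpolation=cv2.INTER_CUBIC)[:600])
im=np.load('side0.npz')['im']
for nm,(u0,u1,v0,v1) in dict(can=(255,335,110,190),).items():
    save(f'side_{nm}.png',cv2.resize(im[v0:v1,u0:u1],None,fx=6,fy=6,interpolation=cv2.INTER_CUBIC))
E
```

```text
top table z -0.0004955389426650747
side table z 0.0004703568169621697
ball [0.571 0.285 0.054]
tongs hinge [ 0.433 -0.009  0.02 ]
can [ 0.607 -0.253  0.117]
jar [0.714 0.181 0.061]
pot [ 0.763 -0.019  0.065]
bell [ 0.699 -0.182  0.039]
peg [ 0.436 -0.168  0.012]
key [0.439 0.163 0.002]
pad [0.375 0.33  0.016]
tipL [ 0.63   0.053 -0.003]
tipR [ 0.636 -0.025  0.021]
d1 [0.584 0.387 0.03 ]
d2 [0.465 0.29  0.025]
cage [0.871 0.267 0.162]
base [0.078 0.018 0.031]
```

View pics/top_can.png

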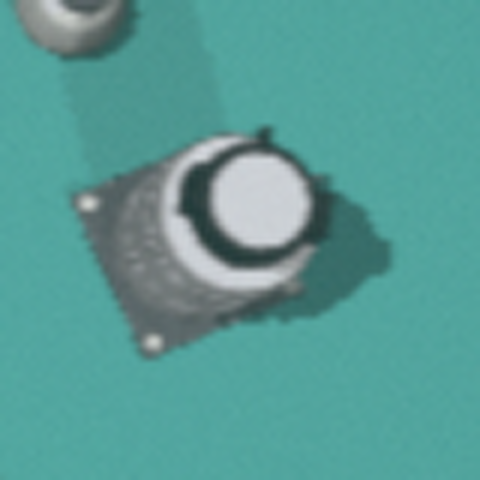

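View pics/side_can.png

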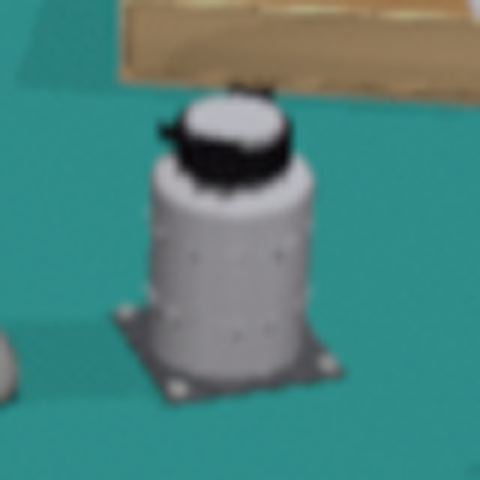

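View pics/top_tongs.png

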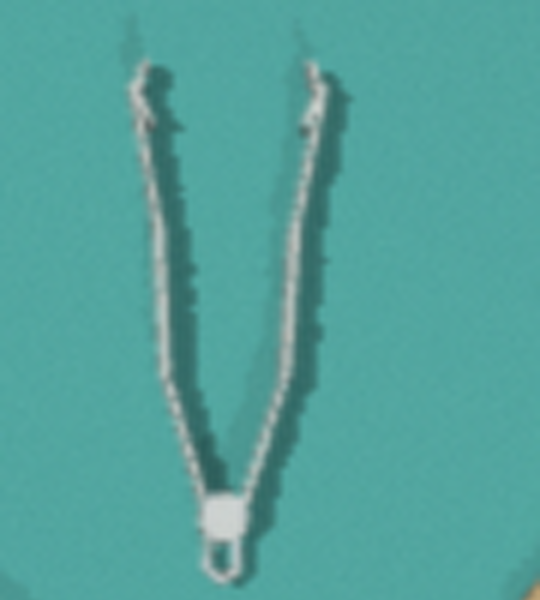

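View pics/top_cup.png

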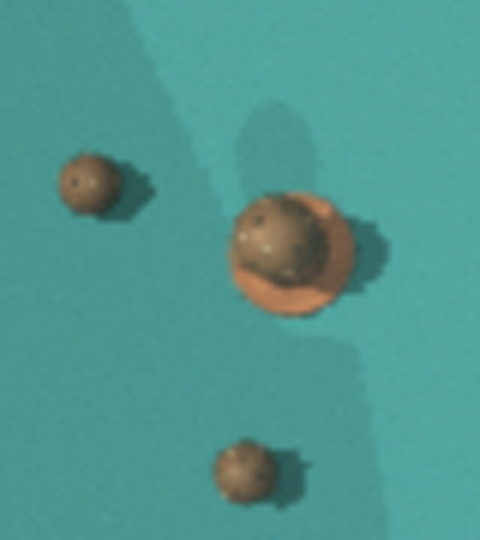

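```bash
python3 - <<'E'
from h import *
for n,box in [('top',(355,435,185,265)),('side',(255,335,110,190))]:
    z=np.load(n+'0.npz');c=np.load(n+'c.npy');im=z['im'].astype(int)
    u0,u1,v0,v1=box
    C=c[v0:v1,u0:u1].reshape(-1,3);I=im[v0:v1,u0:u1].reshape(-1,3)
    g=I.mean(1)
    lid=(C[:,2]>.112)&(g>140)
    L=C[lid]; (cx,cy),r=cv2.minEnclosingCircle(L[:,:2].astype(np.float32))
    print(n,'lid',L.mean(0).round(4),(cx,cy,r),len(L),'z',np.median(L[:,2]))
    dk=(g<75)&(C[:,2]>.085)
    D=C[dk]; 
    rr=np.hypot(D[:,0]-cx,D[:,1]-cy); a=np.degrees(np.arctan2(D[:,1]-cy,D[:,0]-cx))
    o=np.argsort(a)
    for k in o:
        if rr[k]>.0265: print('  ang %.0f r %.4f z %.3f'%(a[k],rr[k],D[k,2]))
    # plate
    pl=(C[:,2]<.012)&(C[:,2]>-.01)&(I[:,1]-I[:,0]<20)
    P=C[pl]; rect=cv2.minAreaRect((P[:,:2]*1000).astype(np.float32)); print('plate',rect)
E
```

```text
top lid [ 0.5975 -0.2508  0.1261] (0.4905858337879181, -0.12358489632606506, 0.18902897834777832) 198 z 0.11646863308553529
  ang -58 r 0.1633 z 0.111
  ang -58 r 0.1681 z 0.113
  ang -58 r 0.1836 z 0.119
  ang -58 r 0.1609 z 0.111
  ang -58 r 0.1657 z 0.113
  ang -58 r 0.1714 z 0.114
  ang -58 r 0.1823 z 0.116
  ang -58 r 0.1570 z 0.115
  ang -58 r 0.1636 z 0.113
  ang -58 r 0.1708 z 0.109
  ang -58 r 0.1751 z 0.114
  ang -57 r 0.1811 z 0.113
  ang -57 r 0.1846 z 0.119
  ang -57 r 0.1557 z 0.112
  ang -57 r 0.1611 z 0.113
  ang -57 r 0.1793 z 0.112
  ang -57 r 0.1824 z 0.119
  ang -57 r 0.1537 z 0.111
  ang -57 r 0.1598 z 0.111
  ang -57 r 0.1809 z 0.117
  ang -57 r 0.1858 z 0.119
  ang -57 r 0.1519 z 0.110
  ang -57 r 0.1570 z 0.112
  ang -56 r 0.1847 z 0.116
  ang -56 r 0.1895 z 0.119
  ang -56 r 0.1547 z 0.112
  ang -56 r 0.1514 z 0.105
  ang -56 r 0.1881 z 0.117
  ang -56 r 0.1526 z 0.111
  ang -56 r 0.1914 z 0.117
  ang -56 r 0.1861 z 0.116
  ang -56 r 0.1504 z 0.101
  ang -55 r 0.1892 z 0.117
  ang -55 r 0.1503 z 0.111
  ang -55 r 0.1919 z 0.119
  ang -55 r 0.1875 z 0.116
  an
[... 4865 characters left out ...]
 ang 134 r 0.0284 z 0.105
  ang 134 r 0.0288 z 0.099
  ang 137 r 0.0307 z 0.111
  ang 138 r 0.0305 z 0.099
  ang 139 r 0.0296 z 0.104
  ang 139 r 0.0294 z 0.107
  ang 139 r 0.0297 z 0.102
  ang 142 r 0.0315 z 0.108
  ang 143 r 0.0268 z 0.111
  ang 143 r 0.0309 z 0.101
  ang 144 r 0.0297 z 0.112
  ang 151 r 0.0271 z 0.107
  ang 151 r 0.0274 z 0.102
  ang 154 r 0.0289 z 0.110
  ang 155 r 0.0292 z 0.102
  ang 155 r 0.0290 z 0.104
  ang 155 r 0.0287 z 0.107
  ang 160 r 0.0271 z 0.111
  ang 166 r 0.0285 z 0.110
  ang 171 r 0.0279 z 0.103
  ang 171 r 0.0275 z 0.112
  ang 174 r 0.0274 z 0.106
plate ((600.32861328125, -363.66180419921875), (194.86155700683594, 356.5285339355469), 3.8253166675567627)
```

```bash
cat >> h.py <<'E'
def proj(name,P):
    p=camera_params(name); Rm=rot(p['orientation']); P=np.atleast_2d(np.asarray(P,float))
    rv=cv2.Rodrigues(Rm.T)[0]; t=-Rm.T@np.array(p['eye'])
    return cv2.projectPoints(P.reshape(-1,1,3),rv,t,np.array(p['mtx']),np.array([p['k1'],0,0,0.]))[0].reshape(-1,2)
def ortho(name,im,x0,x1,y0,y1,z,ppm=4):
    # up = +x, left = +y ; ppm px per mm
    H=int((x1-x0)*1000*ppm);W=int((y1-y0)*1000*ppm)
    X=x1-(np.arange(H)+.5)/ppm/1000; Y=y1-(np.arange(W)+.5)/ppm/1000
    g=np.stack([np.repeat(X[:,None],W,1),np.repeat(Y[None],H,0),np.full((H,W),z)],-1).reshape(-1,3)
    q=proj(name,g).reshape(H,W,2).astype(np.float32)
    return cv2.remap(im,q[...,0],q[...,1],cv2.INTER_CUBIC)
E
python3 - <<'E'
from h import *
out=[]
for n in ['top','side']:
    z=np.load(n+'0.npz');c=np.load(n+'c.npy');im=z['im']
    o=ortho(n,im,.55,.65,-.305,-.205,.112,4)
    out.append(o)
    # lid circle on z=.117 plane, brightness
    o2=ortho(n,im,.56,.64,-.295,-.215,.117,4); g=o2.min(2)
    m=(g>150).astype(np.uint8); nn,l,s,ce=cv2.connectedComponentsWithStats(m)
    for i in range(1,nn):
        if s[i,4]>500: print(n,s[i]/4,(.64-ce[i][1]/4000,-.215-ce[i][0]/4000))
save('can_ortho.png',np.hstack(out))
# plate from top at z=.004
im=np.load('top0.npz')['im']; o=ortho('top',im,.52,.68,-.33,-.17,.004,3.7); save('plate.png',o)
E
```

```text
top [   0.     14.25   56.25   65.5  3303.  ] (np.float64(0.5820549122010293), np.float64(-0.23397714199212835))
top [  18.     20.25   41.     40.   5062.25] (np.float64(0.5998605610153588), np.float64(-0.2531740579781718))
side [  18.25   22.     38.75   39.5  4846.5 ] (np.float64(0.5982110543691324), np.float64(-0.2522311203961622))
```

View pics/can_ortho.png

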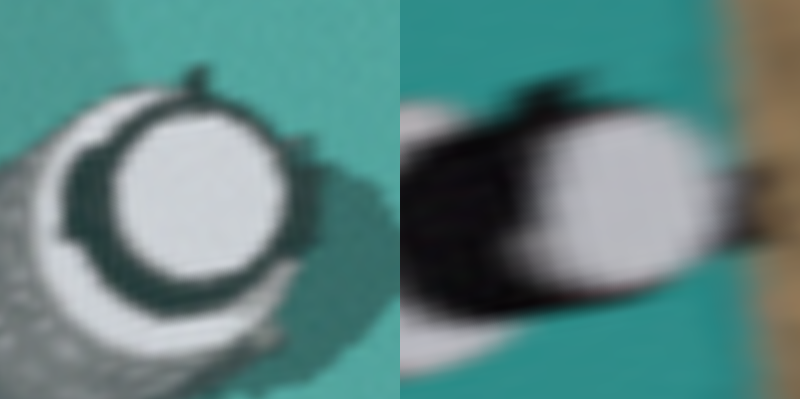

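View pics/plate.png

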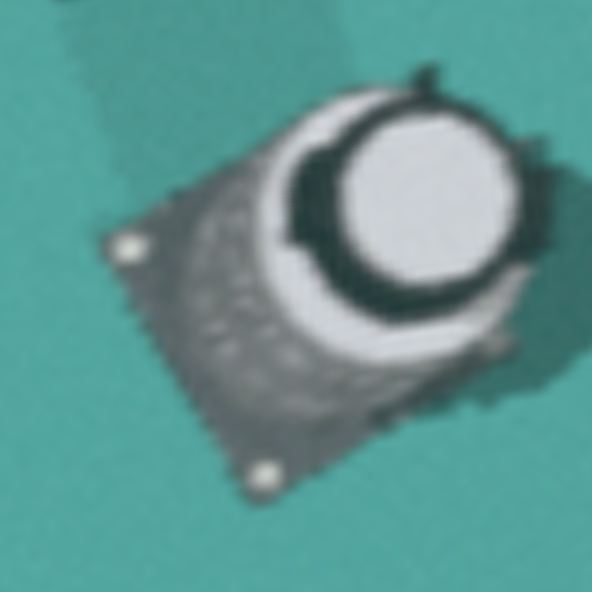

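```bash
python3 - <<'E'
from h import *
n='top'
im=np.load('top0.npz')['im'];
o=ortho(n,im,.545,.655,-.305,-.2,.104,5)
def px(x,y): return int((-.2-y)*5000),int((.655-x)*5000)
cx,cy=.599,-.2527
cv2.circle(o,px(cx,cy),1,(255,0,0),2)
for a in (-10,-5,0,5,10):
    e=(cx+.0345*np.cos(np.radians(a)),cy+.0345*np.sin(np.radians(a)))
    cv2.circle(o,px(*e),1,(255,0,0),-1); 
save('ptr.png',o)
# tongs: threshold on z=.024 ortho
o=ortho(n,im,.38,.68,-.08,.10,.024,3)
d=o.astype(int); m=((d[...,1]-d[...,0]<22)&(d.mean(2)>125)).astype(np.uint8)
v=np.vstack([o,]); 
save('tongs_o.png',np.hstack([cv2.resize(o,None,fx=.66,fy=.66),cv2.resize(np.dstack([m*255]*3),None,fx=.66,fy=.66)]))
nn,l,s,ce=cv2.connectedComponentsWithStats(m)
for i in range(1,nn):
    if s[i,4]>60: 
        x,y,w,h=s[i,:4]; print('x %.4f..%.4f y %.4f..%.4f'%(.68-(y+h)/3000,.68-y/3000,.10-(x+w)/3000,.10-x/3000),s[i,4])
E
```

```text
x 0.6083..0.6473 y -0.0277..-0.0180 1560
x 0.6323..0.6370 y 0.0567..0.0593 80
x 0.6017..0.6300 y 0.0503..0.0627 1258
x 0.5937..0.6043 y -0.0260..-0.0227 233
x 0.5850..0.5973 y 0.0483..0.0530 278
x 0.5797..0.5897 y -0.0250..-0.0217 214
x 0.4750..0.5807 y 0.0180..0.0480 2937
x 0.4970..0.5753 y -0.0283..-0.0200 2688
x 0.4787..0.4947 y -0.0263..-0.0220 284
x 0.4663..0.4727 y 0.0137..0.0180 137
x 0.4490..0.4643 y 0.0057..0.0143 443
x 0.4547..0.4597 y -0.0203..-0.0177 83
x 0.4057..0.4520 y -0.0193..0.0063 4541
```

View pics/ptr.png

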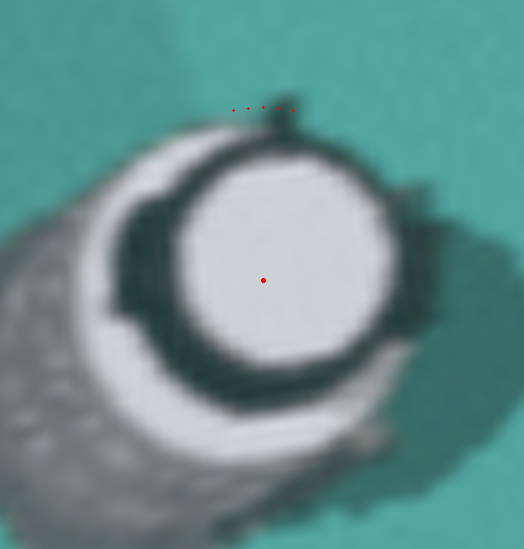

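View pics/tongs_o.png

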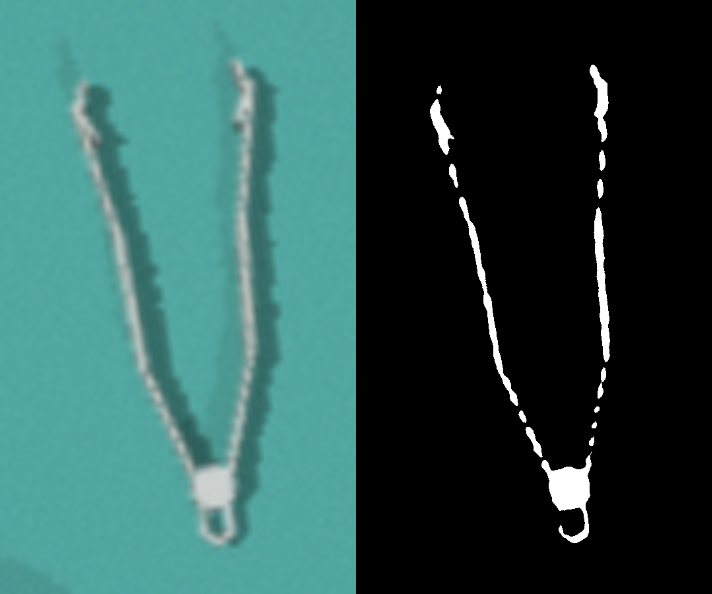

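The overlay puts the pointer tip at (288,100) and the lid centre near (285,255). So the pointer is at about -7° and the canister axis at (0.599,-0.2527). The plate edges put the mark at about -59°, which matches the given start range. I move to a point above the canister.

arm_command:
  targets:
    - [[0, 0, 0.01], [20, -45, 0], 0]
    - [[0, 0, 0.01], [20, -45, 0], 0]
    - [[0, 0, 0.01], [20, -45, 0], 0]
    - [[0, 0, 0.01], [20, -45, 0], 0]
    - [[0, 0, 0.01], [20, -45, 0], 0]
    - [[0, 0, 0.01], [20, -45, 0], 0]
    - [[0, 0, 0.01], [20, -45, 0], 0]
    - [[0, 0, 0.01], [20, -45, 0], 0]

```text
t: 0.9
eef_pos: [0.3634, 0.2816, 0.4046]
ee_rot: [-3.141, 0.0, -0.225]
force: [2.1, -0.4, 0.7]
width: 0.0878
```

arm_command:
  targets:
    - [[0, 0, 0.01], [20, -45, 0], 0]
    - [[0, 0, 0.01], [20, -45, 0], 0]
    - [[0, 0, 0.01], [20, -45, 0], 0]
    - [[0, 0, 0.01], [20, -45, 0], 0]
    - [[0, 0, 0.01], [20, -45, 0], 0]
    - [[0, 0, 0.01], [20, -45, 0], 0]
    - [[0, 0, 0.01], [20, -45, 0], 0]
    - [[0, 0, 0.01], [20, -45, 0], 0]

```text
t: 1.7
eef_pos: [0.5235, -0.0785, 0.4046]
ee_rot: [-3.141, -0.0, -0.145]
force: [1.1, 0.3, 0.6]
width: 0.0876
```

```bash
python3 - <<'E'
from h import *
s=get_state(); print(s['t'],s['q'].round(3),s['eef_pos'],s['ee_rot'])
E
```

```text
1.7 [ 0.222  0.119 -0.307 -0.    -1.145  1.204] [ 0.52351246 -0.0784821   0.40460429] [-3.14143344e+00 -1.79300181e-05 -1.45431051e-01]
```

arm_command:
  targets:
    - [[0, 0, 0.01], [19, -43.5, 0], 0]
    - [[0, 0, 0.01], [19, -43.5, 0], 0]
    - [[0, 0, 0.01], [19, -43.5, 0], 0]
    - [[0, 0, 0], [18.5, -43.5, 0], 0]
    - [[0, 0, 0], [0, 0, -30], 0]
    - [[0, 0, 0], [0, 0, -30], 0]
    - [[0, 0, 0], [0, 0, -25], 0]
    - [[0, 0, 0], [0, 0, 0], 0]

```text
t: 2.5
eef_pos: [0.5973, -0.2502, 0.3152]
ee_rot: [-3.141, 0.008, -0.117]
force: [0.1, -0.6, -0.4]
width: 0.0875
```

```bash
python3 - <<'E'
from h import *
im,d=grab_frame('top'); np.savez('top1.npz',im=im,d=d)
im2,d2=grab_frame('side'); np.savez('side1.npz',im=im2,d=d2)
print(get_state()['eef_pos'])
save('v1.png',np.hstack([cv2.resize(im[150:290,330:470],None,fx=2.8,fy=2.8),cv2.resize(im2[80:220,230:370],None,fx=2.8,fy=2.8)]))
E
```

```text
[ 0.59891427 -0.25041627  0.31982365]
```

View pics/v1.png

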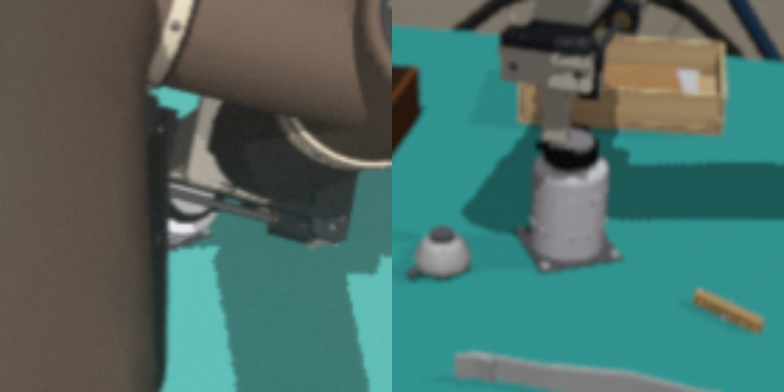

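The side view shows the near finger above the collar at about (560,130), with the collar between the fingers. I descend to a tip height of about 96 mm and close.

arm_command:
  targets:
    - [[0, 0, 0], [0.5, -2.5, -20], 0]
    - [[0, 0, 0], [0, 0, -15], 0]
    - [[0, 0, 0], [0, 0, -10.5], 0]
    - [[0, 0, 0], [0, 0, 0], 0]
    - [[0, 0, 0], [0, 0, 0], 0]

```text
t: 3.1
eef_pos: [0.5997, -0.2528, 0.2754]
ee_rot: [3.141, -0.001, -0.115]
force: [0.1, 0.2, 0.5]
width: 0.0876
```

arm_command:
  targets:
    - [[0, 0, 0], [0, 0, 0], 0.5]
    - [[0, 0, 0], [0, 0, 0], 0.5]
    - [[0, 0, 0], [0, 0, 0], 0.5]
    - [[0, 0, 0], [0, 0, 0], 0.5]
    - [[0, 0, 0], [0, 0, 0], 0.5]
    - [[0, 0, 0], [0, 0, 0], 0.5]
  squeeze: 20

```text
t: 3.7
eef_pos: [0.599, -0.2543, 0.2747]
ee_rot: [3.139, -0.0, -0.116]
force: [-1.7, -8.2, 1.0]
width: 0.0603
```

```bash
python3 - <<'E'
from h import *
s=get_state(); print(s)
im2,d2=grab_frame('side')
save('v2.png',cv2.resize(im2[80:220,230:370],None,fx=4,fy=4))
E
```

```text
{'t': 3.7, 'q': array([-0.10161347,  0.42279529, -0.20728151,  0.0026408 , -0.94068235,
        1.55501163]), 'qd': array([-1.04824657e-03, -2.43027254e-04,  8.74912549e-05, -1.35555302e-03,
       -2.66550816e-04,  1.15086149e-03]), 'joint_efforts': array([  5.33447921, -58.58283162,  25.22013009,   3.45288366,
         0.20447692,  -0.09365368]), 'eef_pos': array([ 0.59902384, -0.25430187,  0.27473887]), 'ee_rot': array([ 3.13945976e+00, -6.91921230e-05, -1.15842071e-01]), 'force': array([-1.66680769, -8.22914511,  1.01541583]), 'moment': array([-2.96681444,  0.43137957,  0.12572628]), 'width': 0.06028165913957875}
```

View pics/v2.png

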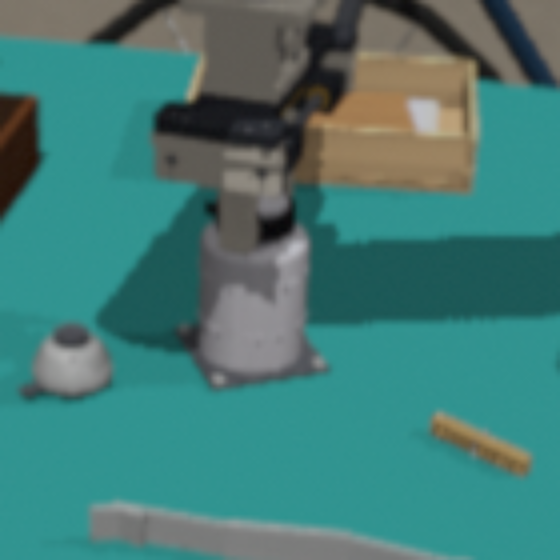

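The fingers are on the ears: width 60.3 mm, and the side view shows the near finger over the collar at about (240,220). I turn clockwise with a small re-centring shift.

arm_command:
  targets:
    - [[0, 0, 0], [-1, -2.5, 0], 0.5]
    - [[0, 0, -0.1], [0, 0, 0], 0.5]
    - [[0, 0, -0.1], [0, 0, 0], 0.5]
    - [[0, 0, -0.1], [0, 0, 0], 0.5]
    - [[0, 0, -0.1], [0, 0, 0], 0.5]
    - [[0, 0, -0.1], [0, 0, 0], 0.5]
    - [[0, 0, -0.1], [0, 0, 0], 0.5]
    - [[0, 0, 0], [0, 0, 0], 0.5]

```text
t: 4.55
eef_pos: [0.5988, -0.2546, 0.2748]
ee_rot: [-3.14, -0.001, -0.718]
force: [1.9, 4.9, 2.7]
width: 0.0598
```

```bash
python3 - <<'E'
from h import *
s=get_state(); print(s['q'].round(3),s['eef_pos'],s['ee_rot'],s['force'],s['moment'],s['width'])
E
```

```text
[-0.103  0.422 -0.206 -0.001 -0.94   0.957] [ 0.5988243  -0.25455525  0.27475441] [-3.13963783e+00 -9.98655832e-04 -7.17623722e-01] [1.86008631 4.94265395 2.71310091] [ 2.1018283  -0.49907462 -0.04848597] 0.05983423040781607
```

arm_command:
  targets:
    - [[0, 0, -0.1], [0, 0.5, 0], 0.5]
    - [[0, 0, -0.1], [0, 0, 0], 0.5]
    - [[0, 0, -0.1], [0, 0, 0], 0.5]
    - [[0, 0, -0.02], [0, 0, 0], 0.5]
    - [[0, 0, 0], [0, 0, 0], 0.5]
    - [[0, 0, 0], [0, 0, 0], 0.5]

```text
t: 5.15
eef_pos: [0.599, -0.2543, 0.2748]
ee_rot: [-3.139, -0.001, -1.032]
force: [2.6, 5.1, 3.6]
width: 0.0599
```

```bash
python3 - <<'E'
from h import *
s=get_state(); print(s['q'].round(3),s['eef_pos'],s['ee_rot'],s['force'],s['moment'],s['width'])
im2,d2=grab_frame('side')
im,d=grab_frame('top')
save('v3.png',np.hstack([cv2.resize(im2[100:200,245:345],None,fx=4,fy=4),cv2.resize(im[170:270,345:445],None,fx=4,fy=4)]))
E
```

```text
[-0.103  0.422 -0.207 -0.001 -0.94   0.642] [ 0.59898446 -0.25432805  0.27475409] [-3.13933730e+00 -9.14240639e-04 -1.03215533e+00] [2.55348004 5.11488691 3.58678189] [ 1.93263886 -1.06221869 -0.10371322] 0.059852177368579305
```

View pics/v3.png

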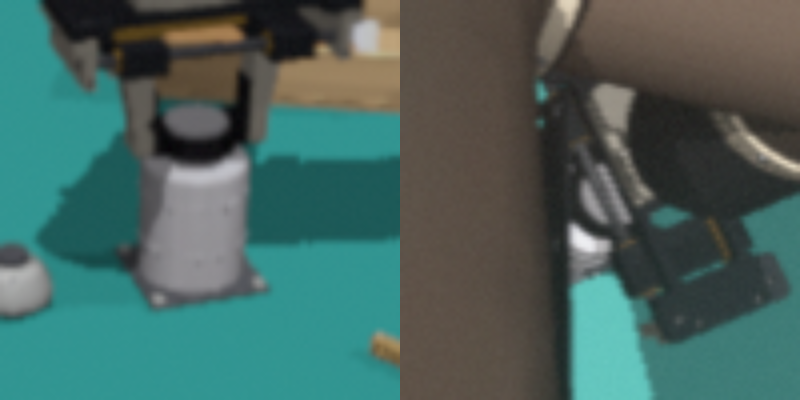

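arm_command:
  targets:
    - [[0, 0, -0.03], [0, 0, 0], 0.5]
    - [[0, 0, 0], [0, 0, 0], 0.5]
    - [[0, 0, 0], [0, 0, 0], 0.5]

```text
t: 5.55
eef_pos: [0.599, -0.2543, 0.2747]
ee_rot: [-3.139, -0.001, -1.062]
force: [2.7, 5.3, 2.6]
width: 0.0599
```

```bash
python3 - <<'E'
from h import *
s=get_state(); print(s['q'].round(4),s['ee_rot'],s['moment'],s['joint_efforts'].round(3))
E
```

```text
[-1.025e-01  4.223e-01 -2.066e-01 -8.000e-04 -9.395e-01  6.116e-01] [-3.13930349e+00 -8.52349861e-04 -1.06215426e+00] [ 1.97274042 -1.13735725 -0.08753522] [ -3.599 -56.789  22.682   6.976  -0.798   0.066]
```

arm_command:
  targets:
    - [[0, 0, 0], [0, 0, 0], 0]
    - [[0, 0, 0], [0, 0, 0], 0]
    - [[0, 0, 0], [0, 0, 0], 0]
    - [[0, 0, 0], [0, 0, 20], 0]
    - [[0, 0, 0], [0, 0, 40], 0]
    - [[0, 0, -0.14], [-20, 40, 20], 0]
    - [[0, 0, -0.14], [-20, 40, 0], 0]
    - [[0, 0, -0.14], [-20, 40, 0], 0]

```text
t: 6.35
eef_pos: [0.5373, -0.1342, 0.3546]
ee_rot: [-3.141, -0.0, -1.492]
force: [0.2, 1.6, -0.3]
width: 0.0877
```

```bash
python3 - <<'E'
from h import *
s=get_state(); print(s['q'].round(3),s['eef_pos'],s['ee_rot'],s['width'])
im2,d2=grab_frame('side')
im,d=grab_frame('top')
save('v4.png',np.hstack([cv2.resize(im2[100:200,245:345],None,fx=4,fy=4),cv2.resize(im[170:270,345:445],None,fx=4,fy=4)]))
E
```

```text
[ 0.109  0.199 -0.33   0.    -1.041 -0.03 ] [ 0.53726584 -0.1341971   0.35457134] [-3.14081945e+00 -7.36391040e-05 -1.49206817e+00] 0.08773612487454036
```

View pics/v4.png

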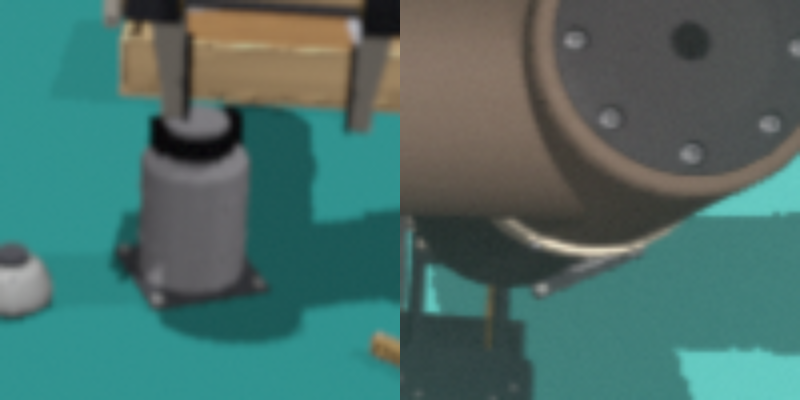

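```bash
python3 - <<'E'
from h import *
from scipy.optimize import least_squares
im=np.load('top0.npz')['im']
for n,zz in [('top',.023)]:
    o=ortho(n,im,.38,.68,-.08,.10,zz,3)
    d=o.astype(int); m=((d[...,1]-d[...,0]<22)&(d.mean(2)>125))
    vv,uu=np.nonzero(m); x=.68-(vv+.5)/3000; y=.10-(uu+.5)/3000
    # fit frame: origin(ox,oy),yaw; project to tongs frame and symmetrize |y|
    def fr(p):
        c,s=np.cos(p[2]),np.sin(p[2]); dx=x-p[0];dy=y-p[1]
        return c*dx+s*dy,-s*dx+c*dy
    def res(p):
        a,b=fr(p); s=(np.abs(a)<33)&(np.abs(b)>.02)&(np.abs(b)<.045)&(np.abs(a)<.033)
        w=.0305+a*.06   # strip centre half width grows forward
        return np.where(s,np.abs(b)-w,0)
    p=np.array([.533,.005,.126])
    a,b=fr(p)
    for lo in np.arange(-.13,.12,.01):
        s=(a>=lo)&(a<lo+.01)
        L=b[s&(b>0)];Rr=b[s&(b<0)]
        print('%.3f L %.4f R %.4f n %d'%(lo+.005,L.mean() if len(L) else 0,Rr.mean() if len(Rr) else 0,s.sum()))
    print('a range',a.min(),a.max())
    h=(a<-.085)&(a>-.112)&(np.abs(b)<.015); print('hinge ctr',a[h].mean(),b[h].mean(),a[h].min(),a[h].max())
E
```

```text
-0.125 L 0.0037 R -0.0039 n 507
-0.115 L 0.0042 R -0.0057 n 304
-0.105 L 0.0045 R -0.0048 n 1648
-0.095 L 0.0050 R -0.0054 n 1807
-0.085 L 0.0107 R -0.0107 n 341
-0.075 L 0.0144 R -0.0151 n 419
-0.065 L 0.0176 R -0.0186 n 266
-0.055 L 0.0214 R -0.0218 n 321
-0.045 L 0.0241 R -0.0244 n 417
-0.035 L 0.0271 R -0.0273 n 531
-0.025 L 0.0278 R -0.0280 n 615
-0.015 L 0.0283 R -0.0288 n 685
-0.005 L 0.0287 R -0.0291 n 657
0.005 L 0.0295 R -0.0295 n 553
0.015 L 0.0305 R -0.0303 n 651
0.025 L 0.0312 R -0.0311 n 691
0.035 L 0.0321 R -0.0319 n 515
0.045 L 0.0345 R -0.0346 n 412
0.055 L 0.0360 R -0.0362 n 211
0.065 L 0.0381 R -0.0376 n 408
0.075 L 0.0405 R -0.0398 n 403
0.085 L 0.0404 R -0.0400 n 987
0.095 L 0.0427 R -0.0418 n 963
0.105 L 0.0410 R -0.0400 n 549
0.115 L 0.0000 R -0.0389 n 9
a range -0.1282320557922174 0.11051346256038475
hinge ctr -0.09927320695272948 -0.00024913209638197266 -0.11191137978349469 -0.08504606528517072
```

arm_command:
  targets:
    - [[0, 0, -0.14], [-1, 20, 0], 0]
    - [[0, 0, -0.14], [-1, 20, 0], 0]
    - [[0, 0, -0.14], [-1, 20, 0], 0]
    - [[0, 0, -0.14], [-1, 20, 0], 0]
    - [[0, 0, -0.14], [0, 20, 0], 0]
    - [[0, 0, -0.14], [0, 20, 0], 0]
    - [[0, 0, -0.14], [0, 19, 0], 0]
    - [[0, 0, -0.14], [0, 0, 0], 0]

```text
t: 7.25
eef_pos: [0.5344, 0.0054, 0.354]
ee_rot: [-3.142, -0.0, -2.609]
force: [-0.5, -0.8, -0.3]
width: 0.0878
```

arm_command:
  targets:
    - [[0, 0, -0.14], [0, 0, -30], 0]
    - [[0, 0, -0.14], [0, 0, -30], 0]
    - [[0, 0, -0.13], [0, 0, -20], 0]
    - [[0, 0, 0], [0, 0, 0], 0]

```text
t: 7.65
eef_pos: [0.5332, 0.0035, 0.2713]
ee_rot: [-3.141, -0.006, -3.017]
force: [-0.1, -0.7, 0.3]
width: 0.0875
```

```bash
python3 - <<'E'
from h import *
s=get_state(); print(s['t'],s['q'].round(3),s['eef_pos'],s['ee_rot'],s['width'])
im2,d2=grab_frame('side')
im,d=grab_frame('top')
save('v5a.png',cv2.resize(im2,None,fx=1.4,fy=1.4)); save('v5b.png',im)
E
```

```text
7.65 [ 3.74e-01  2.58e-01 -4.72e-01 -1.00e-03 -8.47e-01 -1.82e+00] [0.53317746 0.00346196 0.27134335] [-3.14056744 -0.00577347 -3.01720202] 0.08752678942193978
```

View pics/v5a.png

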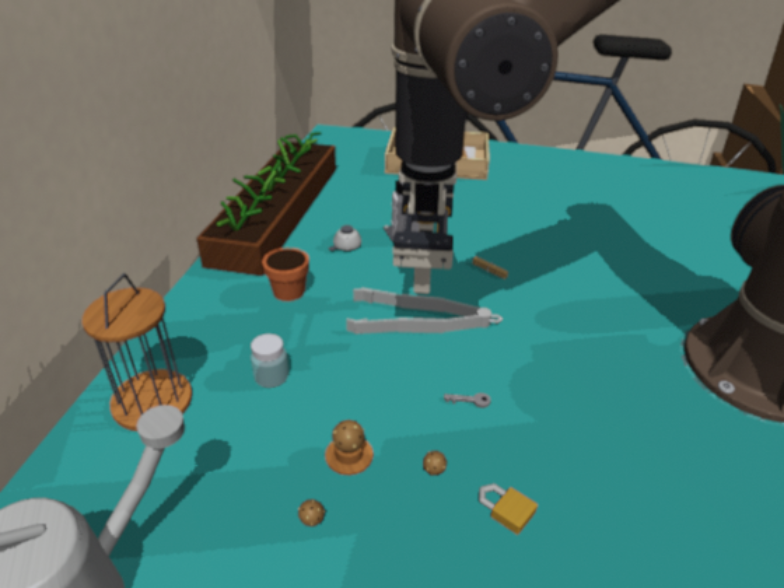

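View pics/v5b.png

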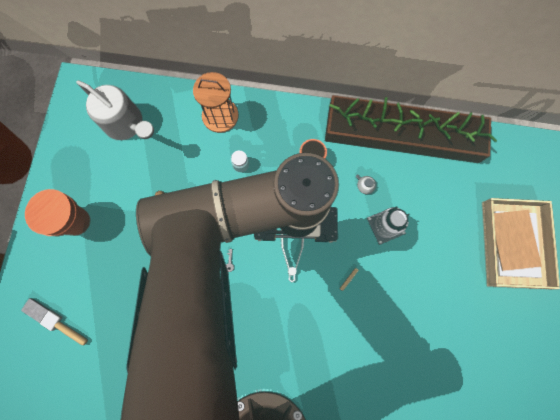

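The canister is clear of the arm in the top view at (396,222), and the tongs have not moved. I check the collar.

```bash
python3 - <<'E'
from h import *
im=cv2.cvtColor(cv2.imread('pics/v5b.png'),cv2.COLOR_BGR2RGB)
o=ortho('top',im,.545,.655,-.31,-.20,.104,5)
cv2.imwrite
save('v5c.png',o)
E
```

```text
(no output)
```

View pics/v5c.png

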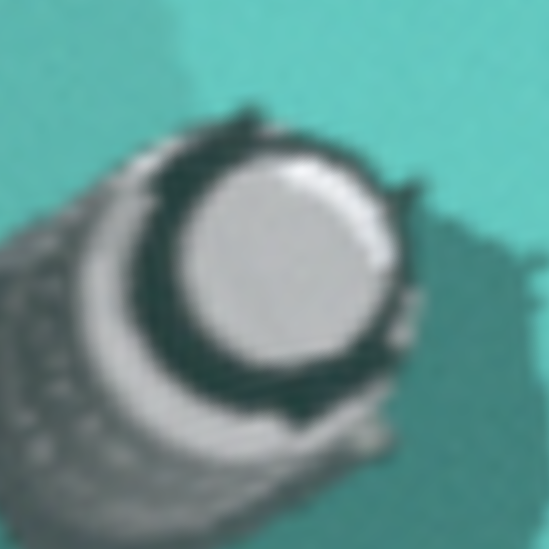

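The pointer tip at (418,188) gives -59.3° at r = 35 mm. It covers the mark, so the collar is locked. I descend onto the tongs.

arm_command:
  targets:
    - [[0, 0, 0], [0, 0, -40], 0]
    - [[0, 0, 0], [0, 0, -30], 0]
    - [[0, 0, 0], [0, 0, 0], 0]
    - [[0, 0, 0], [0, 0, 0], 0]

```text
t: 8.15
eef_pos: [0.535, 0.0042, 0.2055]
ee_rot: [-3.141, 0.001, -3.013]
force: [-0.5, 0.9, 0.9]
width: 0.0876
```

```bash
python3 - <<'E'
from h import *
im2,d2=grab_frame('side')
save('v6.png',cv2.resize(im2[150:270,220:380],None,fx=4,fy=4))
print(get_state()['eef_pos'],get_state()['ee_rot'])
E
```

```text
[0.53529096 0.0043643  0.20608931] [ 3.14157323e+00  2.35065927e-03 -3.01360996e+00]
```

View pics/v6.png

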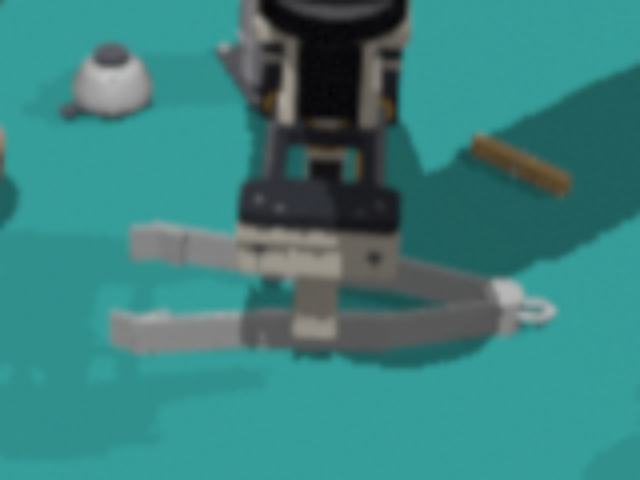

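The near finger at (315,320) is outside the near strip and over the middle of the flat. I go down the rest of the way and check the force.

arm_command:
  targets:
    - [[0, 0, 0], [-2, 0.5, -15], 0]
    - [[0, 0, 0], [0, 0, -10], 0]
    - [[0, 0, 0], [0, 0, 0], 0]
    - [[0, 0, 0], [0, 0, 0], 0]

```text
t: 8.6
eef_pos: [0.5326, 0.0048, 0.18]
ee_rot: [-3.142, 0.001, -3.015]
force: [0.2, -0.8, -0.3]
width: 0.0878
```

arm_command:
  targets:
    - [[0, 0, 0], [0, 0, 0], 0.38]
    - [[0, 0, 0], [0, 0, 0], 0.38]
    - [[0, 0, 0], [0, 0, 0], 0.38]
    - [[0, 0, 0], [0, 0, 0], 0.38]
    - [[0, 0, 0], [0, 0, 0], 0.38]
  squeeze: 30

```text
t: 9.1
eef_pos: [0.5324, 0.0046, 0.1794]
ee_rot: [-3.142, 0.0, -3.016]
force: [-0.2, -0.5, 1.2]
width: 0.0562
```

```bash
python3 - <<'E'
from h import *
im2,d2=grab_frame('side')
save('v7.png',cv2.resize(im2[150:270,220:380],None,fx=4,fy=4))
s=get_state();print(s['eef_pos'],s['ee_rot'],s['force'],s['width'])
E
```

```text
[0.53242386 0.00465287 0.17940055] [-3.14151371e+00  4.61544392e-04 -3.01560808e+00] [ 0.59960652 -0.83857915  2.74732906] 0.055309961732721354
```

View pics/v7.png

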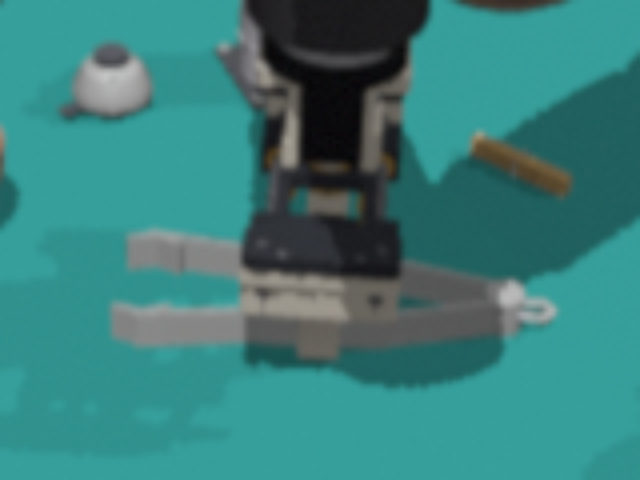

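The strips are held at 55 mm width with the tips still open. I lift and look.

arm_command:
  targets:
    - [[0, 0, 0], [0, 0, 0], 0.4]
    - [[0, 0, 0], [0, 0, 0], 0.4]
    - [[0, 0, 0], [0, 0, 10], 0.4]
    - [[0, 0, 0], [0, 0, 20], 0.4]
    - [[0, 0, 0], [0, 0, 30], 0.4]
    - [[0, 0, 0], [0, 0, 30], 0.4]
    - [[0, 0, 0], [0, 0, 30], 0.4]
    - [[0, 0, 0], [0, 0, 0], 0.4]

```text
t: 9.95
eef_pos: [0.5332, 0.005, 0.3037]
ee_rot: [3.141, 0.007, -3.015]
force: [-0.1, -0.8, -0.5]
width: 0.0526
```

```bash
python3 - <<'E'
from h import *
im2,d2=grab_frame('side'); im,d=grab_frame('top')
save('v8.png',np.hstack([cv2.resize(im2[100:260,200:400],None,fx=2,fy=2),cv2.resize(im[140:300,190:390],None,fx=2,fy=2)]))
s=get_state();print(s['eef_pos'],s['ee_rot'],s['force'],s['moment'],s['width'])
E
```

```text
[0.53187075 0.00471867 0.29988895] [ 3.14070170e+00  1.28556631e-03 -3.01607873e+00] [ 0.52172344  0.25891344 -1.12947573] [-0.00129344 -0.08836719 -0.01976387] 0.05242046491094212
```

View pics/v8.png

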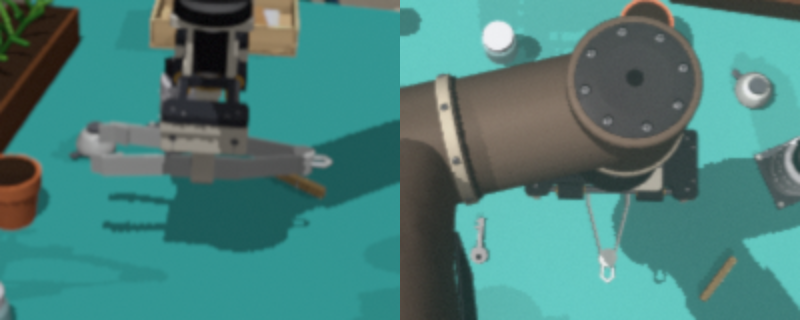

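The tongs are lifted and level in the fingers, with the tips open (left half, about (110,145)). Now I measure the ball with a sphere fit.

```bash
python3 - <<'E'
from h import *
from scipy.optimize import least_squares
for n in ['top','side']:
    c=np.load(n+'c.npy').reshape(-1,3); 
    s=(np.linalg.norm(c-[.571,.285,.037],axis=1)<.04)&(c[:,2]>.034)
    P=c[s]
    f=lambda p:np.linalg.norm(P-p,axis=1)-.020
    r=least_squares(f,[.571,.285,.037],loss='soft_l1',f_scale=.001)
    print(n,len(P),r.x.round(4),np.abs(f(r.x)).mean())
    # cup foot: orange ring
    im=np.load(n+'0.npz')['im']
    o=ortho(n,im,.53,.61,.245,.325,.005,5)
    save(f'cup_{n}.png',o)
E
```

```text
top 166 [0.5722 0.2953 0.037 ] 0.0009405004872988519
side 424 [0.5704 0.2948 0.0376] 0.0007027332211880842
```

View pics/cup_top.png

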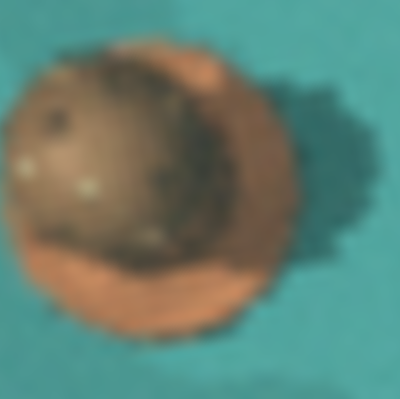

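Ball centre is (0.571, 0.295, 0.037). Both cameras agree, and the cup foot centre is (0.572, 0.295). I turn the tongs to point along +y, with the hand 100 mm short of the ball.

arm_command:
  targets:
    - [[0, 0, 0.12], [4, 16, 0], 0.4]
    - [[0, 0, 0.12], [4, 16, 0], 0.4]
    - [[0, 0, 0.12], [4, 16, 0], 0.4]
    - [[0, 0, 0.12], [4, 16, 0], 0.4]
    - [[0, 0, 0.12], [4, 16, 0], 0.4]
    - [[0, 0, 0.12], [4, 16, 0], 0.4]
    - [[0, 0, 0.12], [4, 16, 0], 0.4]
    - [[0, 0, 0.12], [4, 16, 0], 0.4]

```text
t: 10.85
eef_pos: [0.5637, 0.1331, 0.2975]
ee_rot: [3.139, -0.003, -2.051]
force: [0.4, 0.8, -2.0]
width: 0.0526
```

arm_command:
  targets:
    - [[0, 0, 0.12], [2, 16, 0], 0.4]
    - [[0, 0, 0.12], [2, 16, 0], 0.4]
    - [[0, 0, 0.12], [2, 16, 0], 0.4]
    - [[0, 0, 0.12], [1, 14, 0], 0.4]
    - [[0, 0, 0], [0, 0, 0], 0.4]
    - [[0, 0, 0], [0, 0, 0], 0.4]

```text
t: 11.45
eef_pos: [0.5707, 0.1945, 0.2977]
ee_rot: [3.139, -0.001, -1.578]
force: [-0.1, -0.9, -0.9]
width: 0.0524
```

```bash
python3 - <<'E'
from h import *
im2,d2=grab_frame('side'); im,d=grab_frame('top'); np.savez('s9.npz',im=im2,d=d2)
save('v9.png',np.hstack([cv2.resize(im2[150:390,150:390],None,fx=1.6,fy=1.6),cv2.resize(im[100:340,90:330],None,fx=1.6,fy=1.6)]))
s=get_state();print(s['t'],s['eef_pos'],s['ee_rot'],s['width'])
E
```

```text
11.55 [0.57085232 0.1940793  0.2983337 ] [ 3.14004413e+00 -8.93058432e-04 -1.57813397e+00] 0.05277145301207853
```

View pics/v9.png

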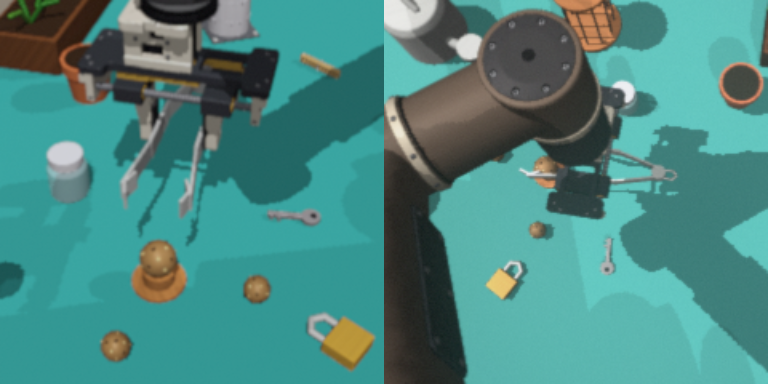

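The tongs hang level ahead of the fingers, with the tips at (127,190) and (187,205) above the ball at (158,258). I measure the tip positions in 3D before lowering.

```bash
python3 - <<'E'
from h import *
z=np.load('s9.npz'); c=cloud('side',z['d']); im=z['im'].astype(int)
sel=(c[...,1]>.245)&(c[...,1]<.36)&(c[...,2]>.09)&(c[...,2]<.16)&(abs(c[...,0]-.571)<.08)
P=c[sel]
for side,m in [('L x<',P[:,0]<.571),('R x>',P[:,0]>.571)]:
    Q=P[m]; print(side,len(Q),Q.min(0).round(4),Q.max(0).round(4),np.median(Q,0).round(4))
    for lo in np.arange(.245,.325,.01):
        k=(Q[:,1]>=lo)&(Q[:,1]<lo+.01)
        if k.sum()>3: print('  y%.3f x %.4f z %.3f..%.3f'%(lo+.005,np.median(Q[k,0]),Q[k,2].min(),Q[k,2].max()))
E
```

```text
L x< 183 [0.5337 0.2456 0.1195] [0.5431 0.3093 0.1437] [0.5384 0.2945 0.1375]
  y0.250 x 0.5405 z 0.123..0.143
  y0.260 x 0.5388 z 0.120..0.143
  y0.270 x 0.5379 z 0.125..0.143
  y0.280 x 0.5370 z 0.119..0.143
  y0.290 x 0.5358 z 0.120..0.144
  y0.300 x 0.5378 z 0.119..0.143
  y0.310 x 0.5405 z 0.120..0.143
R x> 244 [0.594  0.2451 0.1193] [0.6056 0.3093 0.1435] [0.598  0.2811 0.135 ]
  y0.250 x 0.5963 z 0.120..0.143
  y0.260 x 0.5978 z 0.120..0.143
  y0.270 x 0.5993 z 0.123..0.142
  y0.280 x 0.5967 z 0.119..0.143
  y0.290 x 0.5999 z 0.120..0.142
  y0.300 x 0.6032 z 0.122..0.143
  y0.310 x 0.5974 z 0.120..0.143
```

The tips match the expected pose: midline x about 0.570, hollow at y about 0.294, underside 119 mm. I lower by 93 mm in stages.

arm_command:
  targets:
    - [[0, 0, 0], [1, 1, -20], 0.4]
    - [[0, 0, 0], [0, 0, -20], 0.4]
    - [[0, 0, 0], [0, 0, -10], 0.4]
    - [[0, 0, 0], [0, 0, 0], 0.4]
    - [[0, 0, 0], [0, 0, 0], 0.4]

```text
t: 12.05
eef_pos: [0.5725, 0.1955, 0.2496]
ee_rot: [-3.141, -0.0, -1.576]
force: [0.6, -0.3, -0.8]
width: 0.0526
```

```bash
python3 - <<'E'
from h import *
im2,d2=grab_frame('side'); im,d=grab_frame('top')
save('v10.png',np.hstack([cv2.resize(im2[200:350,180:330],None,fx=2.6,fy=2.6),cv2.resize(im[130:280,130:280],None,fx=2.6,fy=2.6)]))
s=get_state();print(s['t'],s['eef_pos'],s['ee_rot'],s['width'],s['force'])
E
```

```text
12.15 [0.572582   0.19575222 0.25017195] [-3.14031575e+00  6.63914762e-04 -1.57593095e+00] 0.05302549465275145 [ 0.3387966  -1.23131777 -1.64086719]
```

View pics/v10.png

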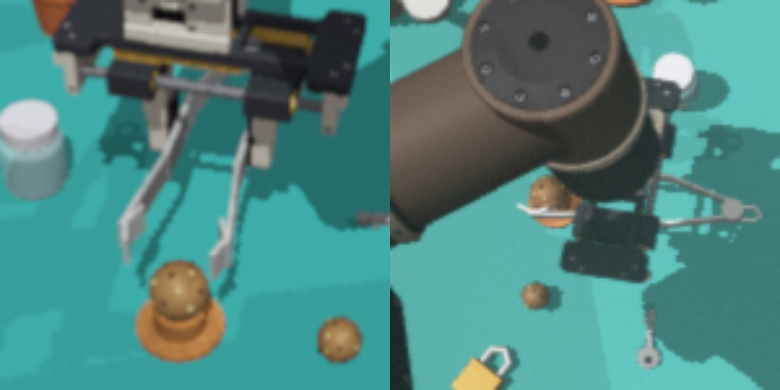

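The tips straddle the ball in both views and the hand stays clear of the jar. I lower the rest of the way.

arm_command:
  targets:
    - [[0, 0, 0], [-0.5, 0, -15], 0.4]
    - [[0, 0, 0], [0, 0, -15], 0.4]
    - [[0, 0, 0], [0, 0, -10], 0.4]
    - [[0, 0, 0], [0, 0, -5], 0.4]
    - [[0, 0, 0], [0, 0, 0], 0.4]
    - [[0, 0, 0], [0, 0, 0], 0.4]

```text
t: 12.75
eef_pos: [0.572, 0.1958, 0.2047]
ee_rot: [-3.141, 0.0, -1.576]
force: [-0.7, 0.3, -1.8]
width: 0.0529
```

```bash
python3 - <<'E'
from h import *
im2,d2=grab_frame('side'); im,d=grab_frame('top')
save('v11.png',np.hstack([cv2.resize(im2[200:350,180:330],None,fx=2.6,fy=2.6),cv2.resize(im[130:280,130:280],None,fx=2.6,fy=2.6)]))
s=get_state();print(s['t'],s['eef_pos'],s['ee_rot'],s['width'],s['force'])
E
```

```text
12.85 [0.57200016 0.19583949 0.20485346] [-3.14064189e+00  5.64277692e-04 -1.57569067e+00] 0.05264968556118822 [ 0.16997393  0.16682641 -2.32504931]
```

View pics/v11.png

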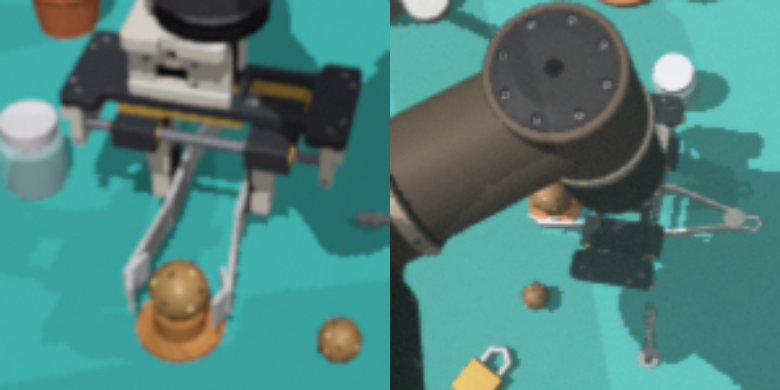

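The ball at (180,290) sits between the two tips with gaps on both sides. I close.

arm_command:
  targets:
    - [[0, 0, 0], [0, 0, 0], 0.46]
    - [[0, 0, 0], [0, 0, 0], 0.5]
    - [[0, 0, 0], [0, 0, 0], 0.6]
    - [[0, 0, 0], [0, 0, 0], 0.6]
    - [[0, 0, 0], [0, 0, 0], 0.6]
    - [[0, 0, 0], [0, 0, 0], 0.6]
  squeeze: 32

```text
t: 13.45
eef_pos: [0.5717, 0.1957, 0.2042]
ee_rot: [-3.142, 0.0, -1.576]
force: [-0.5, 1.2, -0.9]
width: 0.0424
```

```bash
python3 - <<'E'
from h import *
im2,d2=grab_frame('side'); im,d=grab_frame('top')
save('v12.png',np.hstack([cv2.resize(im2[200:350,180:330],None,fx=2.6,fy=2.6),cv2.resize(im[130:280,130:280],None,fx=2.6,fy=2.6)]))
s=get_state();print(s['t'],s['eef_pos'],s['ee_rot'],s['width'],s['force'])
E
```

```text
13.55 [0.57174584 0.19567539 0.20419681] [-3.14152936e+00  3.44394773e-05 -1.57577856e+00] 0.04259508517135559 [ 0.50422246 -0.00859483  0.17120996]
```

View pics/v12.png

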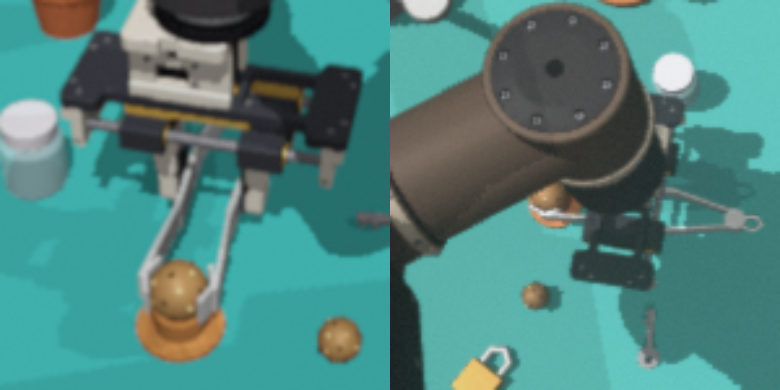

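The width is 42.5 mm, as expected when closed on the ball, and the tips hug it at (180,290). I lift 100 mm.

arm_command:
  targets:
    - [[0, 0, 0], [0, 0, 5], 0.6]
    - [[0, 0, 0], [0, 0, 10], 0.6]
    - [[0, 0, 0], [0, 0, 20], 0.6]
    - [[0, 0, 0], [0, 0, 25], 0.6]
    - [[0, 0, 0], [0, 0, 20], 0.6]
    - [[0, 0, 0], [0, 0, 15], 0.6]
    - [[0, 0, 0], [0, 0, 7], 0.6]
    - [[0, 0, 0], [0, 0, 0], 0.6]

```text
t: 14.35
eef_pos: [0.5719, 0.1957, 0.3076]
ee_rot: [-3.14, 0.001, -1.576]
force: [0.7, -0.1, -1.3]
width: 0.0431
```

arm_command:
  targets:
    - [[0, 0, 0], [0, 0, 0], 0.6]
    - [[0, 0, 0], [0, 0, 0], 0.6]
    - [[0, 0, 0], [0, 0, 0], 0.6]
    - [[0, 0, 0], [0, 0, 0], 0.6]

```text
t: 14.75
eef_pos: [0.5717, 0.1956, 0.3055]
ee_rot: [3.141, -0.001, -1.576]
force: [0.0, 0.4, -0.9]
width: 0.0427
```

```bash
python3 - <<'E'
from h import *
from scipy.optimize import least_squares
im2,d2=grab_frame('side'); im,d=grab_frame('top')
save('v13.png',np.hstack([cv2.resize(im2[170:350,160:340],None,fx=2.2,fy=2.2),cv2.resize(im[100:280,130:310],None,fx=2.2,fy=2.2)]))
save('v13b.png',im)
s=get_state();print(s['t'],s['eef_pos'],s['ee_rot'],s['width'],s['force'],s['qd'].round(3))
c=cloud('side',d2); I=im2.astype(int)
brown=(I[...,0]-I[...,2]>25)&(I[...,0]>I[...,1])
sel=brown&(np.linalg.norm(c-[.571,.295,.14],axis=2)<.05)
P=c[sel]; r=least_squares(lambda p:np.linalg.norm(P-p,axis=1)-.02,[.571,.295,.137],loss='soft_l1',f_scale=.001); print('ball',len(P),r.x.round(4))
E
```

```text
14.85 [0.57169799 0.19565143 0.30573777] [ 3.14099029e+00 -4.44574397e-04 -1.57582270e+00] 0.043032503920479845 [ 0.28794668  0.95887054 -1.85083306] [-0.001 -0.004  0.001 -0.     0.    -0.002]
ball 447 [0.5705 0.2942 0.1387]
```

View pics/v13.png

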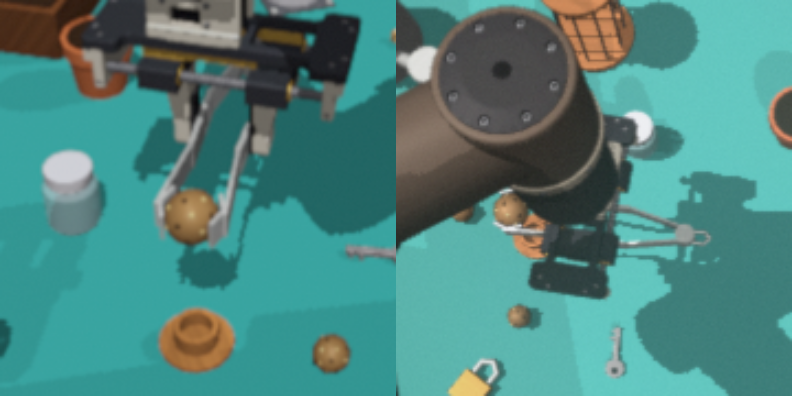

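View pics/v13b.png

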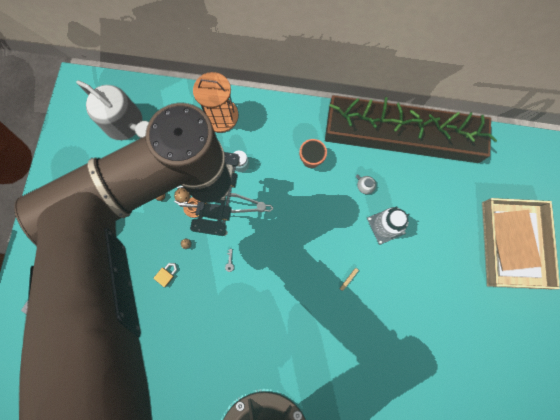

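The ball is held level in the tips at z = 0.139, about 102 mm above its start. The cup is empty and the bystanders look undisturbed. I check the collar once more in this image, then hand in.

```bash
python3 - <<'E'
from h import *
im=cv2.cvtColor(cv2.imread('pics/v13b.png'),cv2.COLOR_BGR2RGB)
save('v14.png',ortho('top',im,.545,.655,-.31,-.20,.104,5))
E
```

```text
(no output)
```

View pics/v14.png

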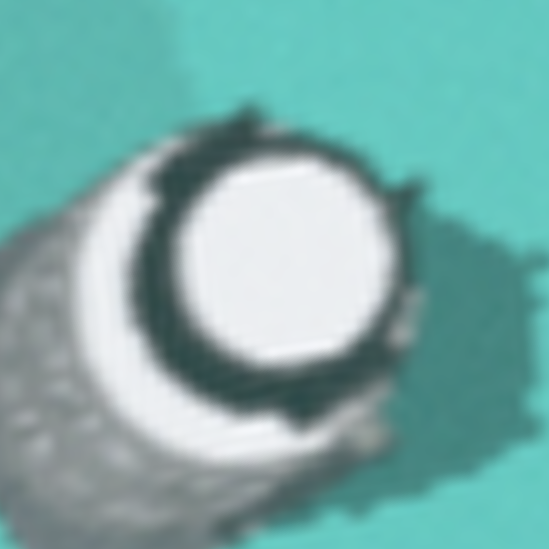

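The pointer tip is still at (418,188), so the collar is on its mark.

```bash
python3 -c "
from station import *
print(job_done()); s=get_state(); print(s['t'],s['width'],s['eef_pos'])"
```

```text
the job is handed in; nothing more can be done
None
the job is handed in; nothing more can be done
```

The collar is locked and the seed ball is held up in the tongs. I handed the job in at about 15 s of the 53 s allowed; the hand-in gave no verdict.

- **Collar:** I gripped it by its ears and turned it about 0.95 rad clockwise. After release the pointer measured -59.3°, against a mark direction of about -59° taken from the foot plate. It covers the mark and was still there in the last picture. I did not push it to its hard stop.
- **Ball:** I picked up the tongs part-squeezed, lowered the open tips around the ball, closed them and lifted. The last sphere fit puts the ball centre at (0.570, 0.294, 0.139) m. That is about 102 mm above its start, 12 mm above the strips' underside and at the tips' middle.
- **Grip:** Finger opening is 43 mm, as expected for tongs closed on the ball. The arm is at rest, and no finger was near the ball in any picture.
- **Other things:** The cup is empty, and the key, peg, bell, jar and padlock look unmoved in the last pictures. I checked these by eye and did not measure them again.

No check failed or disagreed beyond the 2 mm calibration.

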